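# Turn the bar row round on the display rack

## Robot

A 6-joint arm with a two-finger parallel gripper is mounted at the origin on a cart in front of the work surface, level with it; the furniture and walls round the work are solid. World frame = base frame: x ahead of the robot, y to its left, z up, the work surface at z = 0. Lengths are in m, angles in degrees, forces in N, time in s.
With the tool pointing down it reaches from about 0.325 to 0.85 m from the base axis. Payload 15.5 kg.
Tool frame: the origin (TCP) lies between the finger pads; the fingertips stand 19 mm ahead of it and the grasp point (between the pads) is the TCP (ctrl.tip_reach is the distance from the TCP to the fingertips, in m); z points along the fingers, y is the line along which they close (so a half turn about z gives the same grasp; the last joint's range is limited). The gripper opens to 91 mm and grips with 3 to 60 N. Pads are 32 mm wide; open, the fingers measure 118 mm over their backs; the gripper's body (76 mm by 178 mm) begins 60 mm behind the grasp point.
Start: joints at [62.653, 28.281, 77.091, -0, 74.628, -5.472], TCP at [0.233, 0.58, 0.233] pointing down, gripper open.
Joint ranges: [-166.48, 166.48], [-47.26, 123.95], [12.59, 153.08], [-70.14, 250.14], [6.76, 159.57], [-176.63, 176.63]. Speed limits (degrees/s): [108.29, 108.29, 147.25, 172.46, 172.46, 172.46].

## Interface

Orientations are given as a 3x3 rotation matrix whose columns are the frame's x, y, z axes.
In Python, from bench import ctrl gives the robot as it stands. Calls block until the motion is done:
- ctrl.goto(position, orientation): joint-space move of the TCP to a pose.
- ctrl.move_l(position, vel=0.15, ori=None, contact_N=None): straight line of the TCP; ori=None keeps the orientation; vel is the mean speed in m/s. With contact_N (N) it stops when the force on the tool has changed by that much, and returns True; else False.
- ctrl.movej(angles): joint-space move.
- ctrl.command_gripper(opening): opening from 0.0 (shut) to 1.0 (fully open); the grip force is fixed at half the most; returns when the fingers have stopped.
- ctrl.sleep(seconds).
- ctrl.ik(position, orientation): joint angles nearest the present ones, or None.
- ctrl.read_camera(name): name is "scene" or "top"; returns the picture (420x560x3 uint8, blue, green, red); there is no depth.
- ctrl.camera_params(name): a dict with "fx", "fy", "cx", "cy" (pixels), "pose" (4x4, takes a point from camera to world coordinates). Camera axes: x right, y up, looking along -z (the intrinsics and any distortion apply to the point x, -y, -z); pixel columns grow to the right and rows downward; lengths in m; the calibration is good to about 2 mm. A picture is of the moment at which its call begins. camera_params takes no time and is no camera call.
A pose or a line that the arm cannot do raises ctrl.MotionError and nothing moves.
- ctrl.sign_off(): hands the job in; it is judged then, once.
Trained networks look in the newest picture that a camera, given by its name, has taken for a name from the list of things; names that differ only in an ending like _2 or _b are one class to them, and where a whole thing is asked for, a point or a joint stands for the part that bears it (a point fixed in the world has none). Each returns a list of dicts, best first, with "score" (0 to 1); they miss things now and then, are a little off and sometimes report something else, mostly with a low value. They report only what shows in the picture. A call takes as long as a camera call.
- ctrl.find_in(camera, query): "bbox" ([centre column, centre row, width, height] in pixels, round what is visible of it).
Readings, each from a call of its own:
- ctrl.read_t(): time.
- ctrl.read_q(): joint angles.
- ctrl.read_dq(): joint speeds.
- ctrl.read_effort(): joint torques, N m.
- ctrl.read_tool_pos(): TCP position.
- ctrl.read_eef_rot(): TCP orientation.
- ctrl.read_contact_force(): force on the tool from outside, world axes, zero at the start.
- ctrl.read_wrist_torque(): the same for the moment, N m.
- ctrl.read_grip_width(): opening from 0.0 (shut) to 1.0 (fully open).
- ctrl.read_grasp_force(): force on a finger pad.
Only numpy, scipy, OpenCV 4.12 (cv2) and the standard library are available. Lean on these libraries where they do the work, as an engineer would, in place of code of your own. Each camera call takes 0.05 s, during which the arm holds its last target. There are 200 camera calls.

## Task

Move the whole row of chocolate bars from the grey stock tray to the pale wooden display rack in reverse order, so that customers across the table read it the way we do: what lies leftmost in the tray (seen from the robot) goes into the rightmost lane, and so on, one place of the tray to each lane. Lay every piece straight along its lane, right way up and in the middle of the lane's length; the two slim sticks share one place: lift them together in one grip and leave them side by side in one lane.

Things in the scene. Friction and masses are not known exactly. Their poses are not given: they have to be found in the camera images.
- octagon_tube: Eight-sided tube carton lying on a flat side, kraft card with a paper band: 130 mm long, 36 wide, 36 high. Origin: centre of its underside; x along its length, y across, z up. Its upright side faces reach from 10.5 to 25.5 mm above the underside.
- long_box: The longest piece: square-section wrapped bar, 150 mm long, 30 wide, 30 high. Origin: centre of its underside; x along its length, y across, z up.
- short_box: The shortest piece: wrapped block, 84 mm long, 36 wide, 30 high. Origin: centre of its underside; x along its length, y across, z up.
- stick_a: One of two equal slim wrapped sticks lying side by side in one pocket: 120 mm long, 15 wide, 28 high. Origin: centre of its underside; x along its length, y across, z up. At the start the sticks' centre lines are 16 mm apart (1 mm gap), so the pair is 31 mm wide.
- stick_b: The other slim stick of the pair, the same size (120 x 15 x 28 mm). Origin: centre of its underside; x along its length, y across, z up.
- pocket_tube: Fixed grey plastic pocket on the stock tray, 166 (x) by 62 (y) mm, in which the eight-sided tube starts. Origin: centre of its underside, 10 mm above the table, in any of the tray's four places (y = -96, -32, 32, 96 mm of the tray). Floor 14 mm, low side rails (y = +-28 mm, 6 thick) and end blocks (5 mm past the piece) 19 mm above the table.
- pocket_long: Fixed grey plastic pocket on the stock tray, 166 (x) by 62 (y) mm, in which the long bar starts. Origin: centre of its underside, 10 mm above the table, in any of the tray's four places (y = -96, -32, 32, 96 mm of the tray). Floor 14 mm, low side rails (y = +-28 mm, 6 thick) and end blocks (5 mm past the piece) 19 mm above the table.
- pocket_short: Fixed grey plastic pocket on the stock tray, 166 (x) by 62 (y) mm, in which the short block starts. Origin: centre of its underside, 10 mm above the table, in any of the tray's four places (y = -96, -32, 32, 96 mm of the tray). Floor 14 mm, low side rails (y = +-28 mm, 6 thick) and end blocks (5 mm past the piece) 19 mm above the table.
- stock_tray: Fixed grey tray with steel edges, 183 (x) by 268 (y) mm, left or right of the rack, full at the start: four like pockets side by side at y = -96, -32, 32, 96 mm, one for each of the three single pieces and one for the pair of sticks, in any order. Origin: centre of its underside, on the table; x points away from the robot within 0.2 rad, y left, z up.
- display_rack: Fixed pale wooden rack, 180 (x) by 270 (y) mm, empty, left or right of the tray. Four lanes along x, centred at y = -96, -32, 32, 96 mm, 50 mm wide, 180 long; floors 14 mm above the table, the 14 mm wide darker strips beside them (brass studs) 19 mm. Origin: centre of its underside, on the table; x points away from the robot within 0.2 rad, y left, z up.

How it is judged:
By the outcome, as a careful person would: the job done as asked, in the order asked, and still so for the second after the job is handed in, with the robot touching nothing.
It also fails if it takes over 104 s, if anything falls off the work surface, if the arm or the gripper's body presses on something with over 40 N, if the wrist force passes 120 N, or if a joint passes its speed limit or range.

## Working session

There is one attempt and no reset: what is moved stays moved. The work goes in short steps, each a Python script; the robot and the scene stay as the last script left them, time stands still between calls to the robot, and variables do not carry over. Pictures are saved under pics/ and viewed, at most 14 in all, crops included, and the job is handed in when it is done.

```bash
ls; mkdir -p pics; python3 - <<'E'
from bench import ctrl
import cv2, numpy as np
for c in("top","scene"):
    im=ctrl.read_camera(c); cv2.imwrite(f"pics/{c}0.png",im)
    p=ctrl.camera_params(c); print(c,{k:(np.round(v,4).tolist() if k=="pose" else v) for k,v in p.items()})
    for n in("octagon_tube","long_box","short_box","stick_a","stock_tray","display_rack"):
        print(n,[(np.round(d["bbox"],1).tolist(),round(d["score"],2)) for d in ctrl.find_in(c,n)[:3]])
E
```

```text
bench.py
pics
top {'fx': 546.4340531509126, 'fy': 546.4340531509126, 'cx': 272.72221887655576, 'cy': 209.16850619590946, 'pose': [[0.0058, 0.9951, -0.0986, 0.3996], [-0.9985, 0.0111, 0.0527, 0.061], [0.0535, 0.0981, 0.9937, 1.4253], [0.0, 0.0, 0.0, 1.0]]}
octagon_tube [([226.5, 226.4, 20.4, 39.6], 0.73), ([151.8, 204.4, 19.2, 30.7], 0.27)]
long_box [([201.7, 219.9, 22.5, 51.8], 0.86)]
short_box [([150.9, 207.4, 34.7, 65.4], 0.73), ([179.3, 211.6, 9.4, 49.2], 0.61), ([150.2, 203.9, 20.2, 31.4], 0.6)]
stick_a [([172.2, 208.3, 12.6, 47.0], 0.87), ([179.5, 211.9, 12.6, 42.9], 0.6)]
stock_tray [([187.2, 212.3, 112.4, 92.4], 0.76)]
display_rack [([360.1, 235.8, 109.9, 58.9], 0.77), ([226.5, 226.2, 20.8, 36.9], 0.35)]
scene {'fx': 487.1394403750375, 'fy': 487.1394403750375, 'cx': 278.201142277463, 'cy': 208.98729657632947, 'pose': [[0.8793, 0.258, -0.4004, 0.0021], [-0.4762, 0.458, -0.7506, -0.9629], [-0.0102, 0.8507, 0.5256, 0.6942], [0.0, 0.0, 0.0, 1.0]]}
octagon_tube [([260.4, 188.7, 48.7, 20.2], 0.63)]
long_box [([254.8, 180.9, 51.0, 21.0], 0.64)]
short_box [([243.4, 157.4, 27.5, 12.3], 0.64)]
stick_a [([249.0, 170.2, 41.8, 12.5], 0.76)]
stock_tray [([253.1, 187.6, 73.5, 43.9], 0.59)]
display_rack [([328.8, 265.6, 141.8, 91.9], 0.92)]
```

```bash
python3 - <<'E'
import cv2
im=cv2.imread("pics/top0.png")[140:300,100:440]
cv2.imwrite("pics/topc.png",cv2.resize(im,None,fx=2.35,fy=2.35,interpolation=cv2.INTER_CUBIC))
E
```

```text
(no output)
```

View pics/top0.png

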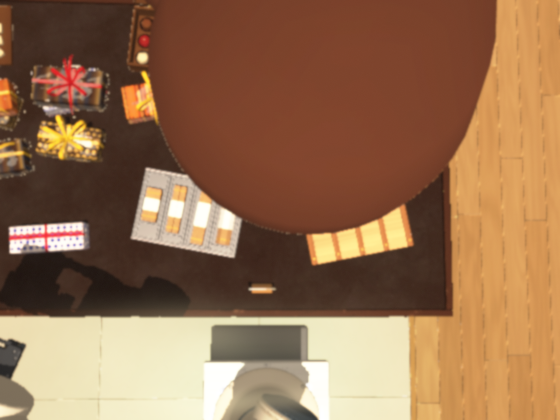

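View pics/topc.png

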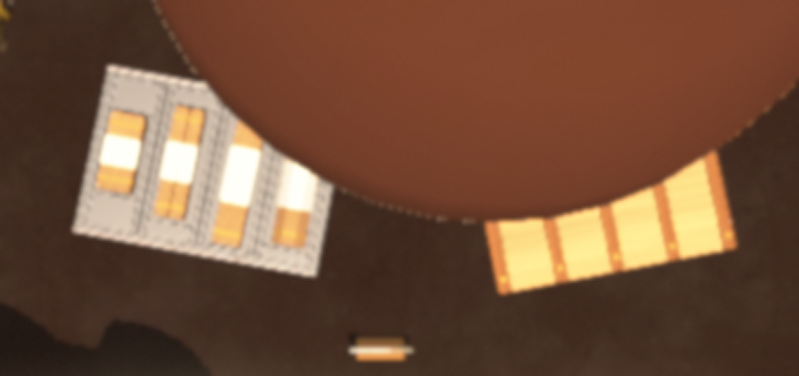

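View pics/scene0.png

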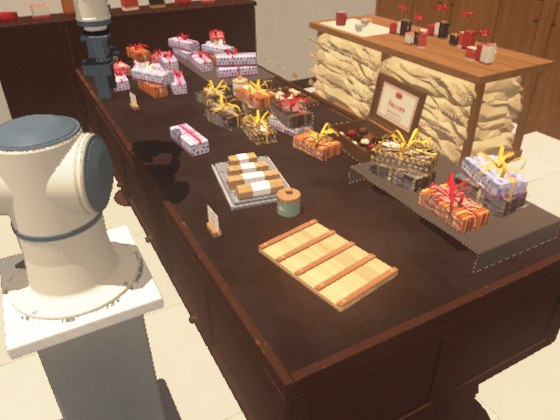

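Tray (image left, top view) holds, left to right: short block (150,204), stick pair (176,208), then two more partly hidden by a lampshade. The rack is at (360,236), and there is a green jar between tray and rack (scene 289,202). I'll zoom in for corner pixels.

```bash
python3 - <<'E'
import cv2,numpy as np
t=cv2.imread("pics/top0.png");s=cv2.imread("pics/scene0.png")
def crop(im,x0,y0,w,h,f):
    c=cv2.resize(im[y0:y0+h,x0:x0+w],None,fx=f,fy=f,interpolation=cv2.INTER_CUBIC)
    for i in range(0,w,10):
        cv2.line(c,(i*f,0),(i*f,6 if i%50 else 14),(0,255,0),1)
        if i%20==0: cv2.putText(c,str(x0+i),(i*f,22),0,.35,(0,255,0),1)
    for j in range(0,h,10):
        cv2.line(c,(0,j*f),(6,j*f),(0,255,0),1)
        if j%20==0: cv2.putText(c,str(y0+j),(8,j*f+4),0,.35,(0,255,0),1)
    return c
cv2.imwrite("pics/a.png",crop(t,125,160,130,100,6))
cv2.imwrite("pics/b.png",crop(s,200,140,110,80,7))
cv2.imwrite("pics/c.png",crop(s,250,210,155,100,5))
E
```

```text
(no output)
```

View pics/a.png

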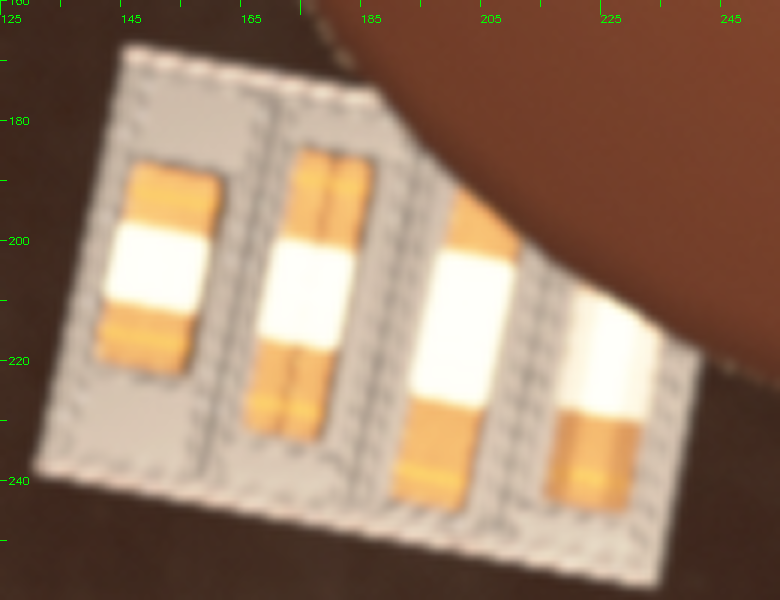

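View pics/b.png

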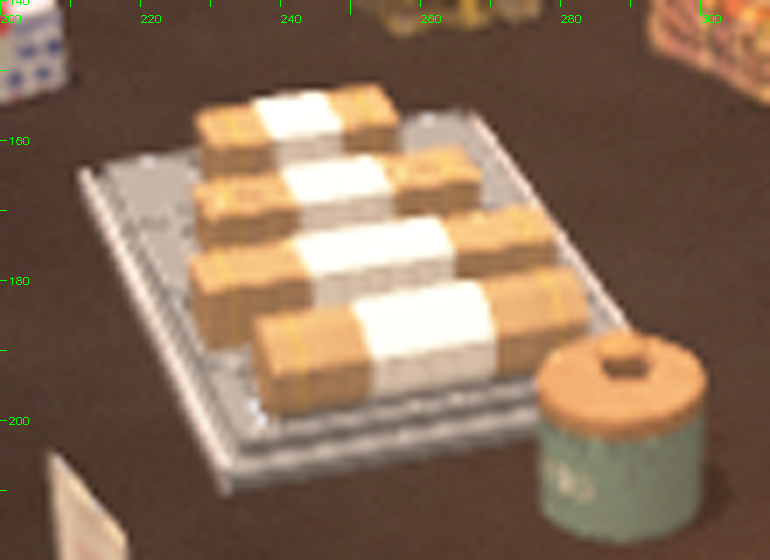

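View pics/c.png

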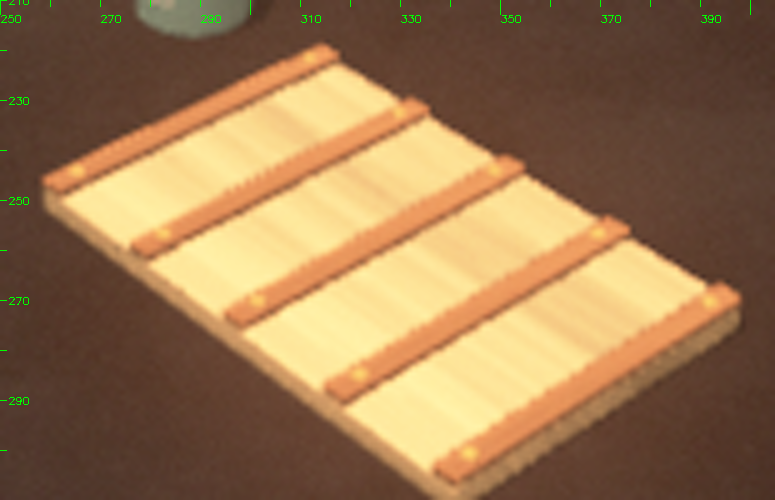

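Order from left to right: short, sticks, long, octagon. Reversed, the target lanes are short −96, sticks −32, long +32, octagon +96. I read the corner pixels off these crops and will fit the poses from both cameras.

```bash
cat > fit.py <<'E'
import numpy as np
from scipy.optimize import least_squares
def proj(cam,P):
    T=np.linalg.inv(cam["pose"]); q=P@T[:3,:3].T+T[:3,3]
    return np.c_[cam["cx"]+cam["fx"]*q[:,0]/-q[:,2], cam["cy"]-cam["fy"]*q[:,1]/-q[:,2]]
def world(p,L):
    c,s=np.cos(p[2]),np.sin(p[2]); L=np.asarray(L,float)
    return np.c_[p[0]+c*L[:,0]-s*L[:,1], p[1]+s*L[:,0]+c*L[:,1], L[:,2]]
def px(cr,x0,y0,f): return (np.asarray(cr,float)+.5)/f-.5+[x0,y0]
def fit(obs,p0):
    # obs: list of (cam, local pts, pixels)
    r=lambda p: np.concatenate([(proj(c,world(p,L))-U).ravel() for c,L,U in obs])
    return least_squares(r,p0,loss="soft_l1")
E
cat > meas.py <<'E'
from bench import ctrl
from fit import *
T,S=ctrl.camera_params("top"),ctrl.camera_params("scene")
for c in(T,S): c["pose"]=np.array(c["pose"])
def rep(n,obs,p0):
    s=fit(obs,p0); print(n,np.round(s.x[:2]*1000,1),round(np.degrees(s.x[2]),2))
    for c,L,U in obs: print("   ","T" if c is T else "S",np.round(proj(c,world(s.x,L))-U,1).tolist())
    return s.x
yy=[135,121,71,57,7,-7,-57,-71,-121,-135]
L=np.array([(-90,y,19) for y in yy]+[(90,y,19) for y in yy])/1000
U=px([(42,178),(62,190),(131,244),(150,257),(224,316),(240,326),(324,387),(343,402),(434,470),(458,483),
 (322,43),(338,54),(413,97),(430,108),(508,154),(525,167),(613,217),(629,230),(722,283),(740,296)],250,210,5)
LT=np.array([(-90,135,19),(-90,-135,19)])/1000; UT=px([(500,294),(737,247)],100,140,2.35)
R=rep("rackS",[(S,L,U)],[.45,-.1,0.1]); 
p=proj(T,world(R,LT)); print("  rack top-cam resid",np.round(p-UT,1).tolist())
ta=lambda c:px(c,125,160,6); sb=lambda c:px(c,200,140,7)
best=min((sum(2*fit(o,[.4,.3,-.15]).cost for o in [[(T,l3,ta([(125,45),(35,472),(660,585)])),(S,l3[:2],sb([(470,112),(82,172)])),(S,l3[2:],sb([(226,468)]))]]),z) for z in np.arange(0,.025,.002) for l3 in [np.array([(.0915,.134,z),(-.0915,.134,z),(-.0915,-.134,z)])])
z=best[1]; print("edge z",best)
l3=np.array([(.0915,.134,z),(-.0915,.134,z),(-.0915,-.134,z)])
K=rep("tray",[(T,l3,ta([(125,45),(35,472),(660,585)])),(S,l3,sb([(470,112),(82,172),(226,468)]))],[.4,.3,-.15])
def quad(l,w,z): return np.array([(-l,w,z),(l,w,z),(l,-w,z),(-l,-w,z)])/1000
P={}
q=quad(42,18,44);  P["short"]=[(S,q,sb([(197,114),(378,87),(397,117),(204,142)])),(T,q,ta([(95,358),(133,163),(222,178),(185,373)]))]
q=quad(60,15.5,42);P["sticks"]=[(S,q,sb([(195,183),(468,147),(478,172),(200,210)])),(T,q,ta([(243,423),(298,150),(372,160),(318,438)]))]
q=quad(75,15,44);  P["long"]=[(S,q,sb([(190,258),(540,207),(555,233),(200,285)])),(T,q[[0,3]],ta([(392,495),(465,510)]))]
q=quad(65,7.5,50); e=np.array([(-65,18,39.5),(-65,-18,39.5)])/1000
P["oct"]=[(S,q,sb([(255,317),(560,268),(577,275),(262,330)])),(T,e,ta([(545,500),(630,512)]))]
for n,o in P.items():
    x=rep(n,o,K); d=x[:2]-K[:2]; c,s=np.cos(K[2]),np.sin(K[2]); print("   in tray",np.round(1000*np.array([c*d[0]+s*d[1],-s*d[0]+c*d[1]]),1))
E
python3 meas.py
```

```text
rackS [ 512.2 -233.7] 11.32
    S [[0.1, 0.3], [-0.2, 0.6], [-0.4, -0.3], [-0.3, 0.0], [-0.4, -1.0], [0.7, 0.1], [-0.2, -0.5], [0.7, -0.1], [-0.2, -1.0], [0.0, 0.0], [-0.2, 0.3], [0.4, 0.3], [-0.5, 0.1], [0.2, 0.4], [-0.4, 0.2], [0.6, 0.2], [-0.8, -0.1], [0.7, 0.1], [-0.4, -0.1], [1.1, 0.4]]
  rack top-cam resid [[0.8, -0.4], [0.9, -0.3]]
edge z (np.float64(3.0885038250835577), np.float64(0.014))
tray [530.5 199.9] -9.98
    T [[0.2, 0.6], [0.6, -1.0], [-0.1, -0.9]]
    S [[-0.2, -0.0], [-0.6, -0.1], [-0.7, -0.4]]
short [546.2 294.3] -9.85
    S [[-1.0, -0.1], [-0.7, -0.2], [-0.2, 0.2], [0.8, 0.7]]
    T [[0.2, -0.2], [0.6, -0.3], [-0.1, -0.2], [-0.6, -0.1]]
   in tray [-0.9 95.7]
sticks [537.  232.4] -10.29
    S [[-1.0, 0.3], [-1.4, -0.4], [0.2, 0.3], [0.7, 1.0]]
    T [[-0.1, 0.1], [0.4, -0.8], [0.1, -0.2], [-0.4, -0.1]]
   in tray [ 0.7 33.2]
long [522.6 165.3] -11.46
    S [[-0.7, -0.1], [-0.4, -0.3], [0.4, 0.5], [0.0, 0.8]]
    T [[0.2, -0.3], [-0.3, -0.3]]
   in tray [ -1.8 -35.4]
oct [512.7 105.9] -7.51
    S [[-0.5, 0.7], [0.3, -0.7], [-0.2, 0.6], [0.1, 1.3]]
    T [[-0.2, -0.3], [-0.2, -0.3]]
   in tray [ -1.2 -95.6]
```
Excellent. Rack top cam resid 0.8px ≈2 mm (u direction → y). Top cam says rack is... proj u - obs = 0.8, i.e. observed left => y larger by 2mm. Average: shift rack y by +1mm → -232.7. Fine: perhaps shared bias. 

Both cameras agree to about 2 mm, and the pieces sit at their pocket centres as expected. I'll check jar height and lamp clearance, then move the short block first.

```bash
cat > job.py <<'E'
from bench import ctrl
import numpy as np
TRAY=(.5305,.1999,np.radians(-9.98)); RACK=(.5122,-.2332,np.radians(11.32))
def pt(f,x,y):
    c,s=np.cos(f[2]),np.sin(f[2]); return np.array([f[0]+c*x-s*y, f[1]+s*x+c*y])
def down(yaw):
    c,s=np.cos(yaw),np.sin(yaw); return np.array([[c,s,0],[s,-c,0],[0,0,-1.]])
UP,Z=.18,.0415
def transfer(name,w,tx,ty,ly):
    a,b=pt(TRAY,tx,ty),pt(RACK,0,ly); Ra,Rb=down(TRAY[2]),down(RACK[2])
    ctrl.command_gripper((w+.016)/.091)
    ctrl.goto([*a,UP],Ra)
    hit=ctrl.move_l([*a,Z],vel=.12,contact_N=15)
    ctrl.command_gripper(0.0)
    g=ctrl.read_grip_width()*91; print(name,"hit",hit,"width mm",round(g,1),"force",ctrl.read_grasp_force())
    if g<w*1000-4: ctrl.command_gripper((w+.016)/.091); raise SystemExit("missed")
    ctrl.move_l([*a,UP],vel=.15)
    print("held",round(ctrl.read_grip_width()*91,1))
    ctrl.goto([*b,UP],Rb)
    ctrl.move_l([*b,Z+.025],vel=.15)
    hit=ctrl.move_l([*b,Z+.0005],vel=.05,contact_N=12)
    print("place hit",hit,np.round(ctrl.read_tool_pos(),4))
    ctrl.command_gripper((w+.014)/.091)
    ctrl.move_l([*b,UP],vel=.15)
    print("t",ctrl.read_t())
E
python3 - <<'E'
from bench import ctrl
from fit import *
from job import *
S,T=ctrl.camera_params("scene"),ctrl.camera_params("top")
for c in(S,T): c["pose"]=np.array(c["pose"])
# jar: base contact (288.5,214) near edge, lid rear (289,188)
def ray(cam,u,v,z):
    M=np.array(cam["pose"]); d=M[:3,:3]@[(u-cam["cx"])/cam["fx"],-(v-cam["cy"])/cam["fy"],-1]; o=M[:3,3]; return o+d*(z-o[2])/d[2]
print("jar near base",ray(S,288.5,216,0)); 
for z in(.06,.08,.1): print(z,"jar lid rear",ray(S,289,188,z),"lid L/R",ray(S,277,195,z),ray(S,301,195,z))
for h in(.4,.5,.6,.7,.8,1.):
    e=np.array([ray(T,325,232,h),ray(T,152,60,h)]); print("lamp",h,np.round(e,2).tolist(),np.round(proj(S,e)).tolist())
print(ctrl.read_t())
for f,y in((TRAY,.096),(TRAY,-.096),(RACK,.096),(RACK,-.096)):
    print([None if (q:=ctrl.ik([*pt(f,0,y),z],down(f[2]))) is None else np.round(q) for z in(UP,Z)])
E
```

```text
jar near base [ 0.53794098 -0.01585535  0.        ]
0.06 jar lid rear [0.56094595 0.02225736 0.06      ] lid L/R [0.51549244 0.00523875 0.06      ] [ 0.569744   -0.02539696  0.06      ]
0.08 jar lid rear [ 0.54332245 -0.00881016  0.08      ] lid L/R [ 0.49930239 -0.02529207  0.08      ] [ 0.55184304 -0.05496163  0.08      ]
0.1 jar lid rear [ 0.52569895 -0.03987769  0.1       ] lid L/R [ 0.48311234 -0.05582288  0.1       ] [ 0.53394208 -0.0845263   0.1       ]
lamp 0.4 [[0.46, -0.09, 0.4], [0.79, 0.24, 0.4]] [[273.0, 78.0], [321.0, 30.0]]
lamp 0.5 [[0.45, -0.08, 0.5], [0.75, 0.22, 0.5]] [[266.0, 26.0], [314.0, -6.0]]
lamp 0.6 [[0.45, -0.06, 0.6], [0.71, 0.21, 0.6]] [[259.0, -32.0], [305.0, -48.0]]
lamp 0.7 [[0.44, -0.05, 0.7], [0.67, 0.19, 0.7]] [[250.0, -96.0], [296.0, -95.0]]
lamp 0.8 [[0.44, -0.03, 0.8], [0.64, 0.17, 0.8]] [[241.0, -166.0], [286.0, -150.0]]
lamp 1.0 [[0.42, -0.0, 1.0], [0.56, 0.14, 1.0]] [[219.0, -331.0], [259.0, -289.0]]
0.7
[array([ 23.,  31.,  81.,  -0.,  68., 123.]), array([ 23.,  41.,  88.,  -0.,  51., 123.])]
[array([  5.,  24.,  95.,  -0.,  61., 105.]), array([  5.,  36., 102.,  -0.,  42., 105.])]
[array([-22.,  23.,  97.,  -0.,  60.,  56.]), array([-22.,  35., 104.,  -0.,  41.,  56.])]
[array([-37.,  31.,  81.,  -0.,  68.,  42.]), array([-37.,  41.,  87.,  -0.,  52.,  42.])]
```

```bash
python3 - <<'E'
from job import *
transfer("short",.036,-.001,.096,-.096)
E
```

```text
short hit False width mm 35.4 force 30.00116765499115
held 35.4
place hit True [ 0.5307 -0.3271  0.0415]
t 11.3833
```

```bash
python3 - <<'E'
from job import *
transfer("sticks",.031,.0005,.032,-.032)
import cv2
s=ctrl.read_camera("scene"); cv2.imwrite("pics/s1.png",cv2.resize(s[140:320,200:410],None,fx=3.3,fy=3.3,interpolation=cv2.INTER_CUBIC))
E
```

```text
sticks hit False width mm 29.8 force 30.001215040683746
held 29.7
place hit True [ 0.5181 -0.2644  0.0415]
t 21.2
```

View pics/s1.png

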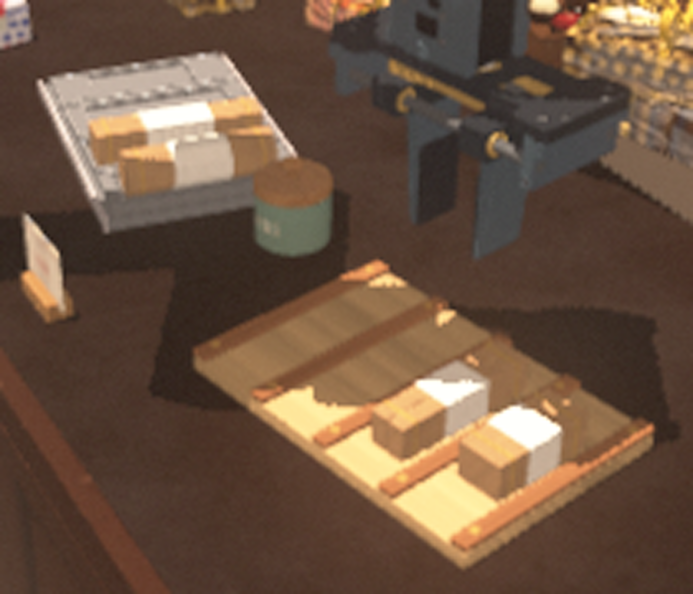

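The short block (crop 510,450) and the sticks (430,405) lie in the two rightmost lanes, with the long bar and tube still in the tray. Next are the other two, then a park to the left and a last look.

```bash
python3 - <<'E'
from job import *
transfer("long",.030,-.0015,-.032,.032)
transfer("oct",.036,-.001,-.096,.096)
ctrl.goto([.3,.45,.22],down(0))
import cv2
s=ctrl.read_camera("scene"); cv2.imwrite("pics/s2raw.png",s)
cv2.imwrite("pics/s2.png",cv2.resize(s[205:312,250:410],None,fx=5,fy=5,interpolation=cv2.INTER_CUBIC))
print(ctrl.read_t())
E
```

```text
long hit False width mm 29.6 force 29.868045151233673
held 29.7
place hit True [ 0.5056 -0.2017  0.0414]
t 30.1417
oct hit False width mm 35.6 force 29.977378437761217
held 35.9
place hit True [ 0.4931 -0.139   0.0414]
t 38.35
40.625
```

View pics/s2.png

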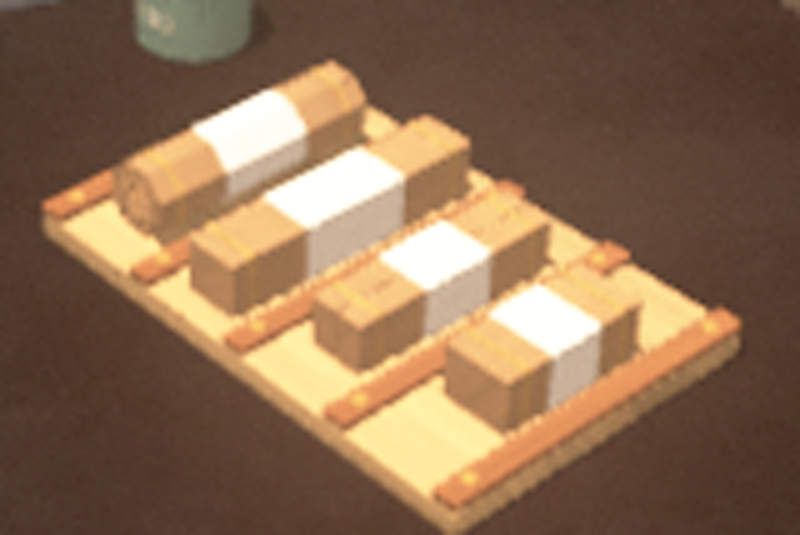

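All four lie in their lanes: tube, long bar, sticks and short block, left to right. I'll check the centring numerically in the rack frame.

```bash
python3 - <<'E'
from bench import ctrl
from fit import *
S=ctrl.camera_params("scene"); S["pose"]=np.array(S["pose"]); R=np.array([.5122,-.2337,np.radians(11.32)])
D={"oct":(65,7.5,50,[(135,152),(333,60),(356,72),(160,172)]),"long":(75,15,44,[(190,243),(415,113),(468,138),(240,264)]),
"sticks":(60,15,42,[(316,298),(500,193),(548,220),(362,325)]),"short":(42,18,44,[(447,342),(575,262),(640,300),(510,372)])}
for n,(l,w,z,c) in D.items():
    q=np.array([(-l,w,z),(l,w,z),(l,-w,z),(-l,-w,z)])/1000
    s=fit([(S,q,px(c,250,205,5))],R); d=s.x[:2]-R[:2]; k,m=np.cos(R[2]),np.sin(R[2])
    print(n,np.round(1000*np.array([k*d[0]+m*d[1],-m*d[0]+k*d[1]]),1),round(np.degrees(s.x[2]-R[2]),1),round(s.cost,1))
E
```

```text
oct [ 4.4 95.3] 1.4 1.2
long [-1.6 31.4] 2.9 1.2
sticks [ -2.1 -33.8] 1.2 1.2
short [  0.4 -96.1] 1.4 1.8
```

```bash
python3 -c "
from bench import ctrl
print(ctrl.sign_off())"
```

```text
the job is handed in; nothing more can be done
None
```

The row is on the rack in reverse order (left to right: tube, long bar, stick pair, short block) and handed in at about 41 s; in the last picture the pieces measured within about 2 mm of lane centre and mid-length and under 3° off straight, except the tube, which read about 4 mm off mid-length from roughly read corners.

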